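# Clear the damp box and hold its lid open

## Robot

A 6-joint arm with a two-finger parallel gripper is mounted at the origin on the work surface. World frame = base frame: x ahead of the robot, y to its left, z up, the work surface at z = 0. Lengths are in m, angles in degrees, forces in N, time in s.
With the tool pointing down it reaches from about 0.3 to 0.875 m from the base axis. Payload 6.4 kg.
Tool frame: the origin (TCP) lies at the very end of the fingers, on their centre line; the grasp point (between the pads) lies 19 mm behind it; z points along the fingers, y is the line along which they close (so a half turn about z gives the same grasp; the last joint's range is limited). The gripper opens to 85 mm and grips with 20 to 120 N. Pads are 22 mm wide; open, the fingers measure 114 mm over their backs; the gripper's body (76 mm by 85 mm) begins 54 mm behind the grasp point. The pads swing forward as they close: fully open they stand 13 mm farther back than shut.
Start: joints at [61.633, 10.359, 92.074, -0, 77.567, -11.82], TCP at [0.164, 0.551, 0.206] pointing down, gripper open.
Joint ranges: [-171.53, 171.53], [-51.25, 118.39], [17.06, 147.69], [-65.23, 245.23], [0, 150.52], [-178.68, 178.68]. Speed limits (degrees/s): [147.25, 147.25, 172.46, 180, 180, 180].

## Interface

Orientations are given as [roll, pitch, yaw] about the fixed x, y, z axes, in that order (R = Rz(yaw) Ry(pitch) Rx(roll)).
In Python, from workcell import arm, viewer gives the robot as it stands. Calls block until the motion is done:
- arm.move_ptp(position, orientation): joint-space move of the TCP to a pose.
- arm.servo_line(position, rate=0.15, rotation=None, until_force=None): straight line of the TCP; rotation=None keeps the orientation; rate is the mean speed in m/s. With until_force (N) it stops when the force on the tool has changed by that much, and returns True; else False.
- arm.move_j(angles): joint-space move.
- arm.gripper_to(opening, effort=None): finger opening in m; effort is the grip in N (None keeps the last); returns when the fingers have stopped.
- arm.pause(seconds).
- arm.solve_ik(position, orientation): joint angles nearest the present ones, or None.
- arm.sense(): the state.
- viewer.camera(name): name is "side" or "top" or "wrist"; returns a dict with "pixels" (420x560x3 uint8, blue, green, red), "range_z" (420x560 float32, m along the optical axis (not along the pixel's ray), 0 where there is no reading), "K" (3x3 intrinsics, pixels), "pose" (4x4, takes a point from camera to world coordinates). Camera axes: x right, y up, looking along -z (the intrinsics and any distortion apply to the point x, -y, -z); pixel columns grow to the right and rows downward; lengths in m; the calibration is good to about 2 mm. A picture is of the moment at which its call begins.
A pose or a line that the arm cannot do raises arm.IKError and nothing moves.
- arm.sign_off(): hands the job in; it is judged then, once.
The state is a dict: "time": time; "q": joint angles; "joint_velocities": joint speeds; "tau": joint torques, N m; "tool_pos": TCP position; "eef_rot": TCP orientation; "ft_force": force on the tool from outside, world axes, zero at the start; "torque": the same for the moment, N m; "width": finger opening in m; "grasp_force": force on a finger pad.
Only numpy, scipy, OpenCV 4.12 (cv2) and the standard library are available. Lean on these libraries where they do the work, as an engineer would, in place of code of your own. Each camera call takes 0.05 s, during which the arm holds its last target. There are 200 camera calls.

## Task

I want to look over the tiles in the wooden damp box: move the soft clay model tile off its lid onto the middle of the round white plaster bat, upright, squeezing it with no more than about 40 newtons from each finger and setting it down gently. Then lift the lid, which has a bar handle, and hold it open at 50 degrees; it falls shut by itself, so finish while still holding it there. Leave the other things on the bench where they are.

Things in the scene. Friction and masses are not known exactly. Their poses are not given: they have to be found in the camera images.
- damp_box: open wooden box, 260 (x) x 280 (y) x 120 mm high, fixed to the bench; origin at the centre of its underside. Its own -x side is the front, roughly towards the robot; its +x rim carries the lid's hinge. Its yaw varies by up to 0.35 rad.
- lid (a joint): hinge angle of the box's wooden lid (260 x 280 x 10 mm, 0.4 to 0.65 kg) in rad: 0 closed, grows as the front edge is lifted, stop at 1.3; 50 degrees is 0.873. Nothing keeps it up: released, it falls shut.
- lid_hinge (a point): point on the hinge line, mid-width: 130 mm behind (own +x of the box) the box's centre, 120.5 mm above the bench, at the lid's underside. The hinge line is parallel to the box's y axis.
- lid_handle (a point): middle of the steel bar handle on top of the lid, on the bar's axis: 230 mm in front of the hinge line, 45 mm above the lid's underside (35 mm above its top). The bar is round, 11 mm thick, 110 mm long, parallel to the hinge, on two posts 85 mm apart; it can turn between gripper pads, so the gripper may stay upright while the lid swings.
- clay_center (a point): centre (half-way up) of the soft tan clay model ridge tile: a block 70 (x) x 44 (y) x 24 mm with a half-round roll of radius 18 mm along y on top, 42 mm high in all, 0.12 to 0.24 kg. Its flat ends, 44 mm apart across its own y, are the faces to grip. It starts on top of the closed lid, its underside 130.5 mm above the bench. At rest its point is 21 mm above what it stands on.
- clay: the same clay tile; origin at the centre of its underside
- bat_top (a point): centre of the top face of the round white plaster bat: disc 140 mm across, 20 mm thick, fixed on the bench to the left or right of the box (a bowl stands on the other side)
- bat: the same plaster bat; origin at the centre of its underside
- water_bowl: blue bowl, 136 mm across, 55 mm high; bystander
- paddle: flat wooden paddle, 50 x 280 x 12 mm, lying on the bench to the right of the box; bystander
- slip_jar: brown jar with white cap, 72 mm across, 100 mm high; bystander
- brush: brush lying on the bench; bystander
- knife: spatula-like modelling knife, 200 mm, lying on the bench; bystander
- test_tile: red-brown tile, 90 x 60 x 10 mm, lying on the bench; bystander
Mind the look-alikes: they are no part of the job. There is more than one size of the clay; the job needs the largest.

How it is judged:
By the outcome, as a careful person would: the job done as asked, in the order asked, and still so for the second after the job is handed in, while the arm keeps its last pose, push and grip.
It also fails if it takes over 61 s, if anything falls off the work surface, if the arm or the gripper's body presses on something with over 40 N, if the wrist force passes 120 N, or if a joint passes its speed limit or range.

## Working session

There is one attempt and no reset: what is moved stays moved. The work goes in short steps, each a Python script; the robot and the scene stay as the last script left them, time stands still between calls to the robot, and variables do not carry over. Pictures are saved under pics/ and viewed, at most 10 in all, crops included, and the job is handed in when it is done.

```bash
mkdir -p pics; ls; cat > h.py <<'E'
import numpy as np, cv2
from workcell import arm, viewer
def grab(n,f=None):
    c=viewer.camera(n)
    if f: cv2.imwrite('pics/'+f,c['pixels']); np.savez('pics/'+f[:-4]+'.npz',**{k:np.asarray(v) for k,v in c.items() if k in('pixels','range_z','K','pose')})
    return c
def cloud(c):
    z=np.asarray(c['range_z']);K=c['K'];v,u=np.mgrid[:z.shape[0],:z.shape[1]]
    p=np.stack([(u-K[0,2])/K[0,0]*z,-(v-K[1,2])/K[1,1]*z,-z],-1)
    w=p@c['pose'][:3,:3].T+c['pose'][:3,3]; w[z==0]=np.nan
    return w
E
python3 - <<'E'
from h import *
for n in('top','side'):
    c=viewer.camera(n);print(n,[k for k in c if k!='pixels' and k!='range_z'],c['K'].round(1).tolist(),c['pose'].round(3).tolist())
    grab(n,n+'1.png')
E
```

```text
pics
top ['K', 'pose'] [[542.5, 0.0, 270.4], [0.0, 542.5, 204.1], [0.0, 0.0, 1.0]] [[-0.014, 0.985, -0.173, 0.305], [-1.0, -0.016, -0.011, -0.063], [-0.014, 0.173, 0.985, 1.483], [0.0, 0.0, 0.0, 1.0]]
side ['K', 'pose'] [[432.9, 0.0, 282.3], [0.0, 432.9, 209.2], [0.0, 0.0, 1.0]] [[0.88, 0.335, -0.336, 0.066], [-0.474, 0.62, -0.624, -0.893], [-0.001, 0.709, 0.705, 1.094], [0.0, 0.0, 0.0, 1.0]]
```

View pics/top1.png

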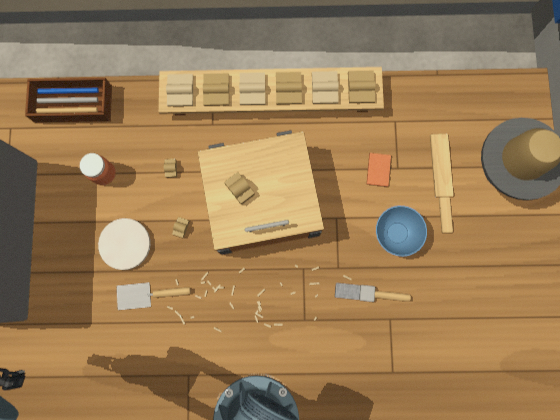

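View pics/side1.png

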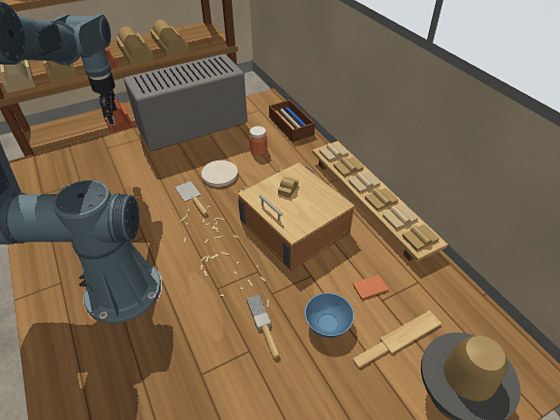

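The top view shows several clay candidates. The one on the lid is at (239,187), two smaller ones lie on the bench at (170,168) and (181,228), and six more sit on the rear plank at (180–362, 88). The one on the lid fits: it is the largest of the loose ones and the only one on the lid. The bat is at (124,244), the bowl at (402,232) and the handle at about (267,226). I'll measure these and confirm with a crop.

```bash
cat > m.py <<'E'
from h import *
c=dict(np.load('pics/top1.npz'));w=cloud(c);im=c['pixels']
hsv=cv2.cvtColor(im,cv2.COLOR_BGR2HSV)
Z=w[...,2]
v,u=np.mgrid[:420,:560]
def reg(a,b,x,y):return (u>a)&(u<b)&(v>x)&(v<y)
def rect(m,n):
    p=w[m][:,:2];r=cv2.minAreaRect((p*1000).astype(np.float32));print(n,m.sum(),'z',np.percentile(Z[m],[5,50,95]).round(4),'mean',p.mean(0).round(4),'rect',np.round(r,1) if 0 else r)
print('bench z',np.nanmedian(Z[reg(330,360,340,400)]))
rect(reg(190,330,125,260)&(Z>.12)&(Z<.137),'lid')
rect(reg(210,270,160,215)&(Z>.142),'clay'); rect(reg(210,270,160,215)&(Z>.163),'roll')
rect(reg(240,300,210,240)&(Z>.155),'handle')
rect(reg(90,160,210,280)&(Z>.012),'bat')
m=reg(90,160,210,280)&(hsv[...,1]<70)&(hsv[...,2]>150);rect(m,'batcol')
for a in((160,180,155,180),(170,192,215,242)): rect(reg(*a)&(Z>.008),'small')
rect(reg(80,118,145,190)&(Z>.02),'jar')
cv2.imwrite('pics/crop1.png',cv2.resize(im[120:275,85:340],None,fx=3,fy=3,interpolation=cv2.INTER_CUBIC))
E
python3 m.py
```

```text
bench z 4.434078819282039e-05
lid 10283 z [0.1256 0.1303 0.1348] mean [ 0.5809 -0.0222] rect ((586.6278076171875, -19.037033081054688), (272.8647766113281, 280.54949951171875), 10.006329536437988)
clay 505 z [0.1489 0.1589 0.1734] mean [0.5793 0.0293] rect ((581.7623901367188, 30.64781951904297), (70.59637451171875, 44.31441879272461), 36.39360046386719)
roll 215 z [0.1638 0.1696 0.1747] mean [0.581 0.03 ] rect ((573.867431640625, 25.21981430053711), (50.49159622192383, 44.2099723815918), 35.146053314208984)
handle 197 z [0.1649 0.1696 0.1745] mean [ 0.4821 -0.0374] rect ((482.5032043457031, -37.41362380981445), (11.656526565551758, 107.98410034179688), 9.833442687988281)
bat 2061 z [0.0148 0.0198 0.025 ] mean [0.4587 0.3535] rect ((459.39691162109375, 353.50616455078125), (139.18576049804688, 138.29356384277344), 23.676067352294922)
batcol 2074 z [nan nan nan] mean [nan nan] rect ((nan, nan), (0.0, 0.0), 0.0)
small 224 z [0.0108 0.0201 0.0321] mean [0.6681 0.2315] rect ((670.2540893554688, 233.1768341064453), (51.80721664428711, 44.16385269165039), 3.5652451515197754)
small 234 z [0.0113 0.0208 0.0323] mean [0.5018 0.2009] rect ((502.4122619628906, 201.36416625976562), (32.708736419677734, 50.601112365722656), 69.33534240722656)
jar 767 z [0.0302 0.0961 0.1037] mean [0.6542 0.4145] rect ((658.4303588867188, 419.8271484375), (66.16395568847656, 68.19742584228516), 87.7298812866211)
```

View pics/crop1.png

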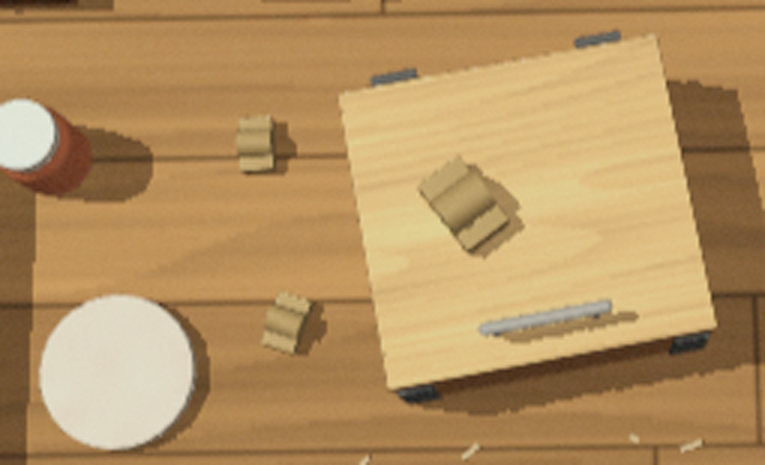

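The crop confirms it. The tile on the lid at crop (465,205) measures 70.6 x 44.3 mm, while the bench ones measure about 51 mm, so it is the one to take. The handle (z 0.165–0.175, yaw 9.8°), lid centre and bat (139 mm across, z 0.020) all agree with the sizes given. I'll go above the tile and check from there.

```bash
python3 - <<'E'
from h import *
arm.servo_line([0.164,0.551,0.30],rate=.25)
best=None
for y in(36.4,-143.6):
    q=arm.solve_ik([.5815,.0305,.27],[180,0,y]);print(y,None if q is None else np.round(q,1))
arm.move_ptp([.5815,.0305,.27],[180,0,36.4])
s=arm.sense();print(s['time'],np.round(s['tool_pos'],4),np.round(s['q'],1),np.round(s['ft_force'],2),s['width'])
c=grab('wrist','w1.png');w=cloud(c);Z=w[...,2]
m=(Z>.142)&(Z<.18)&(np.hypot(w[...,0]-.58,w[...,1]-.03)<.06)
p=w[m][:,:2];print(m.sum(),cv2.minAreaRect((p*1000).astype(np.float32)))
m&=Z>.16;print(cv2.minAreaRect((w[m][:,:2]*1000).astype(np.float32)),np.nanpercentile(Z[m],98))
E
```

```text
36.4 [-8.7  8.6 86.6 -0.  84.8 44.9]
-143.6 [  -8.7    8.6   86.6    0.    84.8 -135.1]
3.1 [0.5814 0.0315 0.2701] [-8.6  8.6 86.6  0.  84.8 44.9] [ 0.69 -0.1   0.53] 0.08564026597291582
3312 ((584.0927734375, 31.264205932617188), (69.29267120361328, 43.854164123535156), 37.04829025268555)
((584.0673828125, 30.97606658935547), (33.586952209472656, 43.81073760986328), 35.98221206665039) 0.1730154517696218
```

View pics/w1.png

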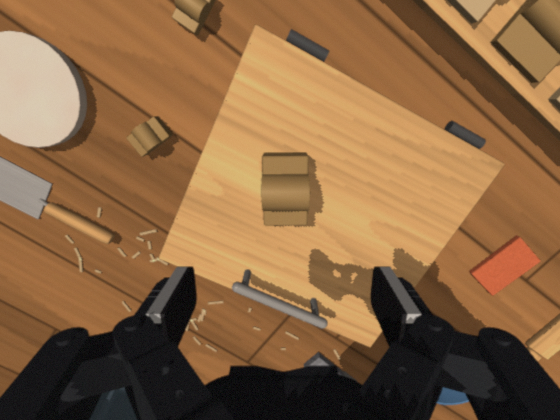

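In the wrist view the tile is at (286,188), with its flat ends left and right in line with the fingers. It measures 69.3 x 43.9 mm, centre (0.584, 0.031), top at 0.173. I'll grasp it.

```bash
python3 - <<'E'
from h import *
def st(t):
    s=arm.sense();print(t,round(s['time'],2),np.round(s['tool_pos'],4),np.round(s['ft_force'],2),round(s['width'],4),np.round(s['grasp_force'],1))
R=[180,0,36.5]
arm.move_ptp([.5835,.031,.22],R)
print(arm.servo_line([.5835,.031,.136],rate=.08,until_force=8)); st('down')
arm.gripper_to(.040,effort=25); st('grip')
arm.servo_line([.5835,.031,.155],rate=.05); st('lift')
arm.servo_line([.5835,.031,.26],rate=.15); st('up')
grab('wrist','w2.png')
E
```

```text
False
down 4.67 [0.584  0.0309 0.1367] [-0.21 -0.45 -0.36] 0.0855 0.0
grip 5.12 [0.5838 0.031  0.1365] [-0.71 -0.17  3.3 ] 0.0431 26.2
lift 5.66 [0.5836 0.031  0.1553] [ 0.02 -0.27 -1.35] 0.0433 25.8
up 6.51 [0.5828 0.0311 0.2587] [-0.35  0.35 -1.99] 0.0429 25.8
```

View pics/w2.png

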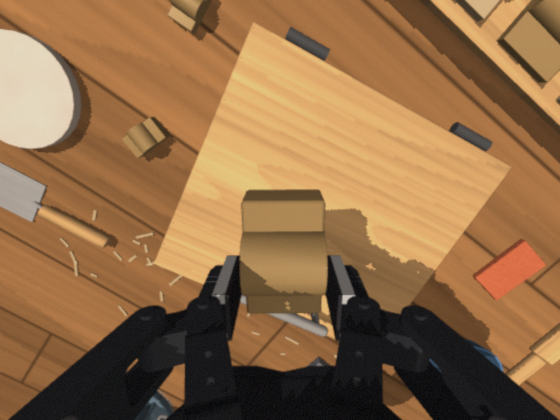

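The tile is held squarely between the pads at (284,250), with 26 N on a finger. Next is the bat, which I'll re-measure from near.

```bash
python3 - <<'E'
from h import *
def st(t):
    s=arm.sense();print(t,round(s['time'],2),np.round(s['tool_pos'],4),np.round(s['ft_force'],2),round(s['width'],4),np.round(s['grasp_force'],1))
R=[180,0,36.5]
arm.move_ptp([.37,.288,.26],R); arm.pause(.2); st('look')
c=grab('wrist','w3.png');w=cloud(c);Z=w[...,2]
m=(Z>.012)&(Z<.028)&(np.hypot(w[...,0]-.459,w[...,1]-.3535)<.085)
p=w[m][:,:2];print(m.sum(),cv2.minAreaRect((p*1000).astype(np.float32)),cv2.minEnclosingCircle((p*1000).astype(np.float32)),np.median(Z[m]))
E
```

```text
look 8.03 [0.3708 0.2874 0.2599] [ 0.16  0.17 -2.2 ] 0.0433 25.8
10886 ((461.3354797363281, 354.5333557128906), (138.56231689453125, 138.25033569335938), 33.904319763183594) ((461.2693786621094, 355.07208251953125), 69.97821807861328) 0.019872959757365638
```

View pics/w3.png

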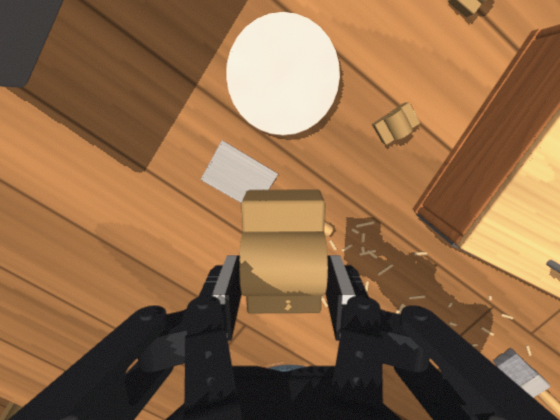

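The bat is fully visible at (283,73): centre (0.461, 0.3545), radius 70 mm, z 0.020. I'll set the tile down there with a slow guarded descent.

```bash
python3 - <<'E'
from h import *
def st(t):
    s=arm.sense();print(t,round(s['time'],2),np.round(s['tool_pos'],4),np.round(s['ft_force'],2),round(s['width'],4),np.round(s['grasp_force'],1))
R=[180,0,36.5]
x,y=.461,.3545
arm.move_ptp([x,y,.12],R)
arm.servo_line([x,y,.040],rate=.08); arm.pause(.2); st('near')
print(arm.servo_line([x,y,.0235],rate=.012,until_force=1.5)); st('touch')
arm.gripper_to(.062); st('open'); arm.gripper_to(.085)
arm.servo_line([x,y,.06],rate=.06); arm.servo_line([x,y,.20],rate=.2)
arm.move_ptp([.38,.294,.26],R)
c=grab('wrist','w4.png');w=cloud(c);Z=w[...,2]
d=np.hypot(w[...,0]-x,w[...,1]-y)
m=(Z>.03)&(d<.06);print(m.sum(),cv2.minAreaRect((w[m][:,:2]*1000).astype(np.float32)),Z[m].max())
m=(Z>.012)&(Z<.1)&(d<.085);print(cv2.minEnclosingCircle((w[m][:,:2]*1000).astype(np.float32))); st('end')
E
```

```text
near 10.18 [0.4614 0.3547 0.0406] [ 0.01  0.37 -1.71] 0.0432 25.8
True
touch 11.23 [0.4609 0.3544 0.026 ] [-0.66 -0.52  6.17] 0.0428 26.4
open 11.56 [0.4596 0.3538 0.0247] [-0.35 -0.53  0.39] 0.062 0.0
2441 ((460.8804016113281, 354.41412353515625), (68.70465850830078, 43.686256408691406), 36.79616165161133) 0.06347126302765266
((461.5006408691406, 354.73297119140625), 69.8536605834961)
end 14.09 [0.3799 0.2939 0.2587] [-0.48  0.5  -0.38] 0.0849 0.0
```

View pics/w4.png

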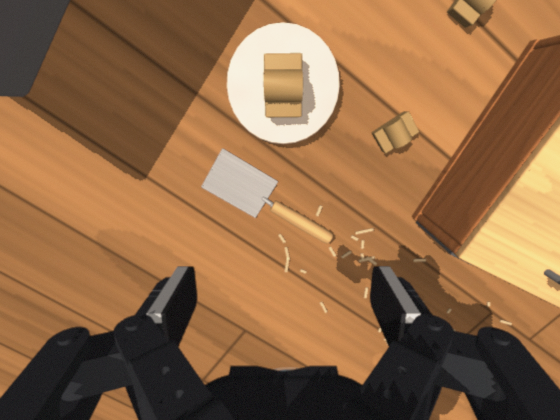

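The tile stands upright within 1 mm of the bat's centre, in the image at (283,85) on the bat, top at 0.062. Next is the lid: I'll measure the handle from the earlier wrist data and again from above it.

```bash
cat > lid.py <<'E'
from h import *
from scipy.spatial.transform import Rotation as Ro
def handle(c):
    w=cloud(c);Z=w[...,2];m=(Z>.158)&(Z<.178)&(np.hypot(w[...,0]-.4825,w[...,1]+.037)<.07)
    r=cv2.minAreaRect((w[m][:,:2]*1000).astype(np.float32));return m.sum(),r,np.percentile(Z[m],[50,97]).round(4)
def pose(th,h0,yaw,k=.4):  # bar pos at rest h0 (x,y), box yaw deg, lid angle deg
    t=np.radians(th);f=np.array([np.cos(np.radians(yaw)),np.sin(np.radians(yaw))])
    hinge=h0+.23*f; a=-.23*np.cos(t)+.045*np.sin(t); z=.1205+.23*np.sin(t)+.045*np.cos(t)
    ax=np.array([-f[1],f[0],0])
    R=Ro.from_rotvec(ax*t*k)*Ro.from_euler('xyz',[180,0,yaw-90],degrees=True)
    p=np.r_[hinge+a*f,z]+.019*R.apply([0,0,1])
    return p,R.as_euler('xyz',degrees=True)
E
python3 - <<'E'
from lid import *
print(handle(dict(np.load('pics/w1.npz'))))
h0=np.array([.4835,-.037]);yaw=9.9
for th in(0,25,50):
    p,o=pose(th,h0,yaw);q=arm.solve_ik(p,o);print(p.round(3),o.round(1),None if q is None else np.round(q,1))
o=pose(0,h0,yaw)[1]
arm.move_ptp([.4835,.03,.28],o);arm.pause(.2)   # tool x points to -y: bar in view
print(handle(grab('wrist','w5.png')),arm.sense()['time'],np.round(arm.sense()['tool_pos'],4))
E
```

```text
(np.int64(1112), ((485.2519836425781, -36.56227493286133), (11.427227020263672, 110.0142593383789), 10.03866195678711), array([0.17 , 0.172]))
[ 0.484 -0.037  0.146] [180.    0.  -80.1] [-18.4   2.4 108.1  -0.   69.5 151.7]
[ 0.52  -0.031  0.24 ] [170.    0.  -80.1] [-13.7   9.6  89.6  -4.   90.  156.7]
[ 0.592 -0.018  0.308] [160.    0.  -80.1] [ -9.4  24.7  64.7  -6.9 109.4 159.5]
(np.int64(1582), ((483.5451354980469, -36.96003341674805), (11.038627624511719, 109.40463256835938), 9.902361869812012), array([0.17  , 0.1719])) 15.6417 [0.4834 0.0307 0.28  ]
```

Both wrist views agree: bar at (0.484, -0.037), 11 x 110 mm, yaw 9.95°, top at 0.172 (0.171 expected). I'll grip it and lift.

```bash
python3 - <<'E'
from lid import *
def st(t):
    s=arm.sense();print(t,round(s['time'],2),np.round(s['tool_pos'],4),np.round(s['ft_force'],1),round(s['width'],4),np.round(s['grasp_force'],1))
h0=np.array([.4843,-.0369]);yaw=9.95
p,o=pose(0,h0,yaw)
arm.move_ptp(p+[0,0,.06],o)
print(arm.servo_line(p,rate=.08,until_force=8)); st('down')
arm.gripper_to(.008,effort=60); st('grip')
for th in range(5,51,5):
    p,o=pose(th,h0,yaw); arm.servo_line(p,rate=.07,rotation=o)
    s=arm.sense()
    if th in(5,10,25,40,50): st(th)
    if np.linalg.norm(s['ft_force'])>30 or s['width']<.006: print('STOP');break
arm.pause(.3); st('end')
for n in('wrist','side','top'):
    c=grab(n,n+'_open.png')
E
```

```text
False
down 17.02 [ 0.4847 -0.037   0.147 ] [ 0.2 -0.2 -1.1] 0.0847 0.0
grip 17.73 [ 0.4843 -0.0369  0.1465] [-0.5 -0.6 -0.1] 0.0081 0.0
5 18.18 [ 0.4885 -0.0361  0.1663] [0.9 0.2 0.8] 0.0077 0.0
10 18.62 [ 0.4939 -0.0351  0.1854] [-0.3  0.3 -0.7] 0.0081 0.0
25 19.94 [ 0.5208 -0.0304  0.2393] [-0.3  0.3 -0.7] 0.0083 0.0
40 21.25 [ 0.5603 -0.0235  0.284 ] [-0.   0.   0.3] 0.008 0.0
50 22.12 [ 0.5924 -0.0179  0.3073] [ 0.2  0.6 -0.5] 0.0083 0.0
end 22.42 [ 0.5924 -0.0179  0.3078] [-0.3 -0.3 -0.4] 0.0081 0.0
```

The gripper closed to 8 mm with no force, so the bar was missed. I'll look at why.

View pics/side_open.png

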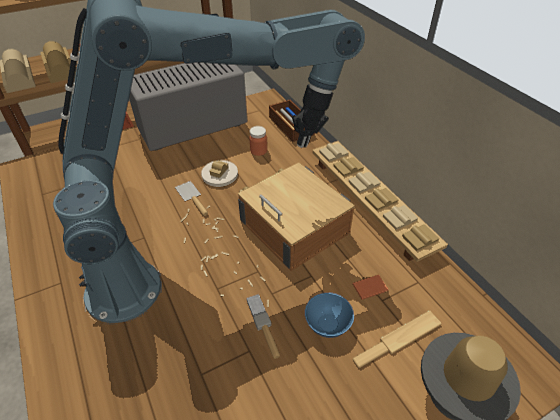

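```bash
python3 - <<'E'
from lid import *
for n in ('wrist','top'): print(n,handle(dict(np.load(f'pics/{n}_open.npz'))))
s=arm.sense();print({k:(np.round(v,3)) for k,v in s.items()})
E
```

```text
wrist (np.int64(927), ((484.27862548828125, -36.976505279541016), (11.282825469970703, 109.79615783691406), 9.988327980041504), array([0.1703, 0.1722]))
top (np.int64(198), ((483.0235290527344, -37.37212371826172), (12.01417064666748, 108.05805969238281), 10.001632690429688), array([0.1695, 0.1746]))
{'time': np.float64(22.567), 'q': array([ -9.37 ,  24.742,  64.624,  -6.89 , 109.451, 159.464]), 'joint_velocities': array([-0.071,  0.221, -0.17 , -0.033,  0.186, -0.101]), 'tau': array([-6.0000e-03, -5.7599e+01, -3.5868e+01, -5.3900e-01,  1.5250e+00,
       -0.0000e+00]), 'tool_pos': array([ 0.593, -0.018,  0.308]), 'eef_rot': array([ 1.6001e+02, -2.0000e-03, -8.0053e+01]), 'ft_force': array([-0.321, -0.506,  0.008]), 'torque': array([ 0.094, -0.149,  0.005]), 'grasp_force': np.float64(0.0), 'width': np.float64(0.008)}
```

The side view shows the lid still closed and the handle untouched at (270,208), with the arm behind it holding nothing. I'll repeat the approach, closing in steps and looking before and after in one composite.

```bash
python3 - <<'E'
from lid import *
def st(t):
    s=arm.sense();print(t,round(s['time'],2),np.round(s['tool_pos'],4),np.round(s['eef_rot'],1),np.round(s['ft_force'],1),round(s['width'],4),np.round(s['grasp_force'],1))
h0=np.array([.4840,-.0369]);yaw=9.95
p,o=pose(0,h0,yaw)
arm.gripper_to(.085)
arm.move_ptp(p+[0,0,.06],o); st('above')
print(arm.servo_line(p,rate=.1,until_force=8)); st('down')
a=[grab('wrist','a1.png'),grab('side','a2.png')]
for w in(.03,.016): arm.gripper_to(w,effort=60); st(w)
arm.gripper_to(.004,effort=60); st('closed')
a+=[grab('wrist','a3.png'),grab('side','a4.png')]
t=[a[0]['pixels'],a[1]['pixels'][100:310,130:410],a[2]['pixels'],a[3]['pixels'][100:310,130:410]]
t=[cv2.resize(i,(400,300)) for i in t]
cv2.imwrite('pics/comp.png',np.vstack([np.hstack(t[:2]),np.hstack(t[2:])]))
E
```

```text
above 24.02 [ 0.4851 -0.0373  0.2079] [-1.799e+02 -1.000e-01 -8.010e+01] [0.9 0.1 0.2] 0.0851 0.0
False
down 24.77 [ 0.4847 -0.037   0.1469] [-180.   -0.  -80.] [-1.   0.3 -0.4] 0.0845 0.0
0.03 25.44 [ 0.484  -0.0369  0.1465] [-180.     0.   -80.1] [-0.   0.2  0.4] 0.0299 0.0
0.016 25.73 [ 0.484  -0.0369  0.1465] [180.    0.  -80.1] [ 0.2 -0.5  0. ] 0.0159 0.0
closed 26.01 [ 0.484  -0.0369  0.1465] [180.   0. -80.] [ 0.6 -0.2  0.1] 0.0042 0.0
```

View pics/comp.png

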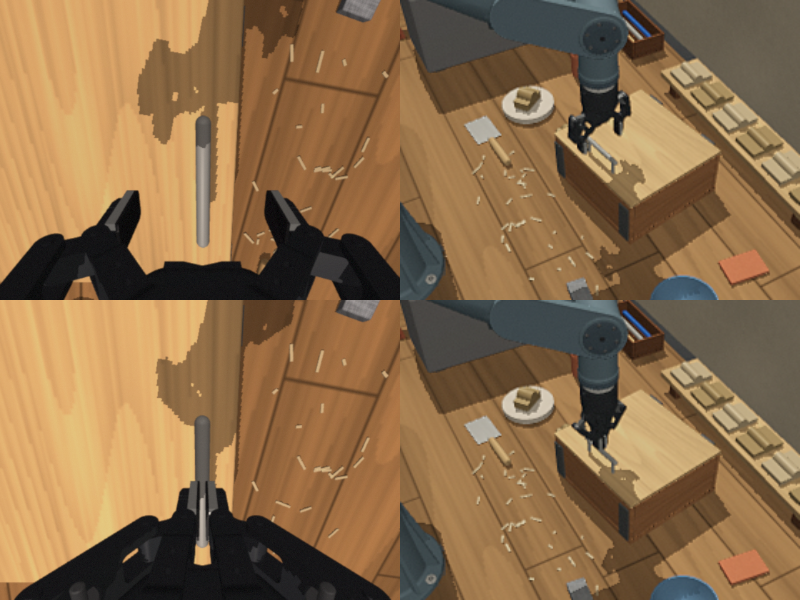

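In the closed views the fingers (wrist, lower left, about (202,490)) sit over the bar rather than around it. I'll check the fingertip heights by depth.

```bash
python3 - <<'E'
from lid import *
for f in('a1','a3'):
  for cam in (f,):
    c=dict(np.load(f'pics/{f}.npz'));w=cloud(c)
    g=w-np.array([.484,-.0369,0]);t=np.radians(9.95)
    X=g[...,0]*np.cos(t)+g[...,1]*np.sin(t);Y=-g[...,0]*np.sin(t)+g[...,1]*np.cos(t);Z=w[...,2]
    # finger region: within 25mm along bar of TCP, exclude lid
    print(f)
    for lo,hi in((-60,-30),(-30,-15),(-15,-7),(-7,-2),(-2,2),(2,7),(7,15),(15,30),(30,60)):
        m=(X>lo/1e3)&(X<=hi/1e3)&(abs(Y)<.02)&(Z>.137)
        print((lo,hi),m.sum(),np.percentile(Z[m],[1,10,50,99]).round(4) if m.any() else '')
    for y in range(-60,61,8):
        m=(abs(Y-y/1e3)<.004)&(abs(X)<.012)&(Z>.14)
        if m.any(): print('y',y,m.sum(),np.percentile(Z[m],[2,50,98]).round(4))
c=dict(np.load('pics/a4.npz'));w=cloud(c);d=np.hypot(w[...,0]-.484,w[...,1]+.0369)
m=(d<.03)&(w[...,2]>.14)&(c['pixels'].max(-1)<70);print('side dark',m.sum(),np.percentile(w[...,2][m],[1,5,20,50]).round(4))
E
```

```text
a1
(-60, -30) 9109 [0.1894 0.2032 0.2379 0.2618]
(-30, -15) 3227 [0.2474 0.2516 0.2598 0.2678]
(-15, -7) 1770 [0.2452 0.2472 0.2557 0.268 ]
(-7, -2) 1427 [0.1667 0.169  0.2523 0.2622]
(-2, 2) 1246 [0.1698 0.1705 0.2512 0.2622]
(2, 7) 1399 [0.1666 0.1689 0.2524 0.2622]
(7, 15) 1752 [0.2451 0.2475 0.2557 0.2681]
(15, 30) 3186 [0.2473 0.2516 0.2597 0.2679]
(30, 60) 8545 [0.189  0.2022 0.2373 0.2623]
y -52 317 [0.166  0.1695 0.1717]
y -44 347 [0.1668 0.1701 0.1719]
y -36 330 [0.166  0.1701 0.1718]
y -28 311 [0.1665 0.1701 0.1717]
y -20 383 [0.167  0.1705 0.2686]
y -12 5115 [0.1697 0.2551 0.2621]
y -4 270 [0.1669 0.1701 0.1717]
y 4 258 [0.1668 0.1701 0.1719]
y 12 246 [0.1662 0.1702 0.1717]
y 20 236 [0.167  0.1702 0.1718]
y 28 220 [0.1668 0.1703 0.1717]
y 36 218 [0.1665 0.1702 0.1718]
y 44 209 [0.1665 0.1701 0.1717]
y 52 97 [0.1662 0.17   0.1715]
a3
(-60, -30) 10125 [0.2234 0.2317 0.2473 0.2626]
(-30, -15) 4080 [0.2031 0.2219 0.2315 0.2674]
(-15, -7) 4116 [0.181  0.2007 0.2481 0.2677]
(-7, -2) 2944 [0.1679 0.186  0.2373 0.2653]
(-2, 2) 1301 [0.1699 0.1706 0.2501 0.2617]
(2, 7) 2889 [0.168  0.1896 0.2383 0.2649]
(7, 15) 4137 [0.1812 0.2012 0.2483 0.2677]
(15, 30) 4075 [0.214  0.2222 0.2317 0.2673]
(30, 60) 10081 [0.2234 0.2317 0.2472 0.2624]
y -52 328 [0.1654 0.1694 0.1717]
y -44 347 [0.1662 0.1701 0.1718]
y -36 326 [0.1674 0.1702 0.1719]
y -28 311 [0.167  0.1703 0.1719]
y -20 4554 [0.1695 0.2539 0.2677]
y -12 6226 [0.17   0.2312 0.2615]
y -4 913 [0.1701 0.2001 0.241 ]
y 4 558 [0.1702 0.2171 0.2275]
y 12 217 [0.17   0.202  0.2272]
y 20 97 [0.1697 0.1708 0.172 ]
y 28 98 [0.1698 0.1709 0.1717]
y 36 100 [0.1699 0.1708 0.1722]
y 44 123 [0.1691 0.1707 0.1718]
y 52 94 [0.1672 0.1701 0.1716]
side dark 294 [0.1835 0.192  0.2217 0.2465]
```

```bash
python3 - <<'E'
from lid import *
# finger lowest points in the tool frame (z above reported TCP)
for f,p,yaw,lo in(('w1',(.5814,.0315,.2701),36.4,.015),('w2',(.5828,.0311,.2587),36.5,-.02),('w3',(.3708,.2874,.2599),36.5,-.02),('w4',(.3799,.2939,.2587),36.5,-.02),('a1',(.484,-.0369,.1465),-80.05,-.01),('a3',(.484,-.0369,.1465),-80.05,-.01)):
    c=dict(np.load(f'pics/{f}.npz'));w=cloud(c)-np.array(p);t=np.radians(yaw)
    X=w[...,0]*np.cos(t)+w[...,1]*np.sin(t);Y=-w[...,0]*np.sin(t)+w[...,1]*np.cos(t)
    m=(abs(X)<.02)&(abs(Y)<.06)&(w[...,2]>-.025 if f[0]=='w' else w[...,2]>.027)&(c['pixels'].max(-1)<90)
    i=np.argsort(w[...,2][m])[[0,20,60,150]] if m.sum()>150 else []
    print(f,m.sum(),[tuple(np.round([X[m][k]*1e3,Y[m][k]*1e3,w[...,2][m][k]*1e3],1)) for k in i])
E
```

```text
w1 28919 [(np.float64(-3.4), np.float64(-42.9), np.float64(38.6)), (np.float64(-2.1), np.float64(-43.0), np.float64(39.7)), (np.float64(-7.2), np.float64(42.5), np.float64(40.9)), (np.float64(-1.9), np.float64(-42.7), np.float64(42.6))]
w2 38868 [(np.float64(-14.6), np.float64(17.8), np.float64(28.4)), (np.float64(-12.3), np.float64(16.9), np.float64(30.9)), (np.float64(-8.4), np.float64(21.5), np.float64(34.7)), (np.float64(7.0), np.float64(33.1), np.float64(36.6))]
w3 38685 [(np.float64(10.8), np.float64(22.4), np.float64(32.3)), (np.float64(11.4), np.float64(22.5), np.float64(34.5)), (np.float64(7.3), np.float64(31.3), np.float64(36.1)), (np.float64(7.3), np.float64(32.9), np.float64(37.9))]
w4 28733 [(np.float64(-1.2), np.float64(-42.8), np.float64(38.5)), (np.float64(0.8), np.float64(-42.7), np.float64(40.0)), (np.float64(3.8), np.float64(42.6), np.float64(41.2)), (np.float64(-3.9), np.float64(42.3), np.float64(43.0))]
a1 29731 [(np.float64(4.2), np.float64(-42.4), np.float64(38.6)), (np.float64(6.3), np.float64(43.0), np.float64(40.2)), (np.float64(7.9), np.float64(-42.3), np.float64(41.1)), (np.float64(7.9), np.float64(-42.2), np.float64(43.0))]
a3 42038 [(np.float64(10.6), np.float64(2.5), np.float64(28.9)), (np.float64(11.0), np.float64(4.5), np.float64(30.9)), (np.float64(11.0), np.float64(2.0), np.float64(33.0)), (np.float64(11.3), np.float64(4.8), np.float64(35.5))]
```

The cause is clear. In every wrist view the real fingertips sit about 26 mm behind the reported TCP (25.6 mm shut, 38.6 mm open), centred sideways. So the true grasp point is about 45 mm behind the reported TCP. I'll correct for that and redo the grip.

```bash
sed -i 's/+\.019\*R/+.0445*R/' lid.py; python3 - <<'E'
from lid import *
def st(t):
    s=arm.sense();print(t,round(s['time'],2),np.round(s['tool_pos'],4),np.round(s['ft_force'],1),round(s['width'],4),np.round(s['grasp_force'],1));return s
h0=np.array([.4840,-.0369]);yaw=9.95
p,o=pose(0,h0,yaw)
print([arm.solve_ik(*pose(t,h0,yaw)) is not None for t in(0,25,50)])
arm.servo_line(p+[0,0,.05],rate=.1); arm.gripper_to(.085)
hit=arm.servo_line(p,rate=.06,until_force=6); print(hit); st('down')
arm.gripper_to(.006,effort=60); s=st('grip')
if not hit and s['grasp_force']>30:
  for th in range(5,51,5):
    p,o=pose(th,h0,yaw); arm.servo_line(p,rate=.07,rotation=o)
    s=st(th)
    if np.linalg.norm(s['ft_force'])>30 or s['grasp_force']<20: print('STOP');break
  arm.pause(.3); st('end')
for n in('wrist','side','top'): grab(n,n+'_open2.png')
E
```

```text
[True, True, True]
False
down 28.23 [ 0.4844 -0.037   0.1214] [-0.2  0.2 -0.3] 0.0851 0.0
grip 28.92 [ 0.4842 -0.0369  0.1212] [1.3 0.7 1.3] 0.0084 58.4
5 29.36 [ 0.4871 -0.0364  0.1403] [ 2.9 -0.5 -5.5] 0.0088 58.5
10 29.79 [ 0.4917 -0.0355  0.1595] [ 3.7 -1.5 -6.9] 0.0084 58.5
15 30.23 [ 0.4982 -0.0344  0.1787] [ 0.3 -1.3 -4.3] 0.009 58.7
20 30.66 [ 0.506  -0.033   0.1967] [-1.  -1.9 -4.5] 0.0091 58.7
25 31.09 [ 0.5158 -0.0313  0.2146] [-4.4 -1.2 -1.6] 0.0088 58.7
30 31.52 [ 0.5264 -0.0295  0.2308] [-7.1 -1.8 -0.1] 0.0091 58.8
35 31.96 [ 0.539  -0.0273  0.2465] [-7.3 -1.5  2.5] 0.0091 58.7
40 32.39 [ 0.5529 -0.0249  0.2611] [-7.3 -2.   4.4] 0.0087 58.5
45 32.83 [ 0.5675 -0.0223  0.2737] [-7.  -1.6  5.8] 0.0089 58.7
50 33.25 [ 0.5837 -0.0195  0.2855] [-6.2 -1.   7.6] 0.0087 58.6
end 33.55 [ 0.5834 -0.0195  0.2854] [-6.2 -1.4  7.1] 0.0091 58.6
```

The bar is gripped and the lid went up. I'll check the actual angle by fitting a plane to the lid in each view.

```bash
cat > ang.py <<'E'
from lid import *
def angle(c,n):
    w=cloud(c);g=w-np.array([.484+.23*.985,-.0369+.23*.1728,.1205]);t=np.radians(9.95)
    X=g[...,0]*np.cos(t)+g[...,1]*np.sin(t);Y=-g[...,0]*np.sin(t)+g[...,1]*np.cos(t);Z=g[...,2]
    th=np.radians(50);r=-X*np.cos(th)+Z*np.sin(th);nn=X*np.sin(th)+Z*np.cos(th)
    m=(r>.03)&(r<.25)&(abs(Y)<.13)&(abs(nn-.01)<.02)
    if m.sum()<100: print(n,'few',m.sum());return
    for _ in range(4):
        a=np.polyfit(r[m],nn[m],1);m=m&(abs(nn-np.polyval(a,r))<.004)
    print(n,m.sum(),'angle',50+np.degrees(np.arctan(a[0])),'offset mm',a[1]*1e3)
E
python3 - <<'E'
from ang import *
for n in('wrist','side','top'): angle(dict(np.load(f'pics/{n}_open2.npz')),n)
# tile still on the bat
c=dict(np.load('pics/side_open2.npz'));w=cloud(c);m=(w[...,2]>.03)&(w[...,2]<.08)&(np.hypot(w[...,0]-.461,w[...,1]-.3545)<.06)
print(m.sum(),w[m].mean(0).round(3),w[...,2][m].max().round(3))
E
```

```text
wrist 70910 angle 49.668296484452014 offset mm 9.550863896100322
side 59 angle 51.35696825612311 offset mm 7.840702343806942
top 1879 angle 49.62198051610674 offset mm 8.646829439884995
204 [0.456 0.344 0.048] 0.068
```

View pics/side_open2.png

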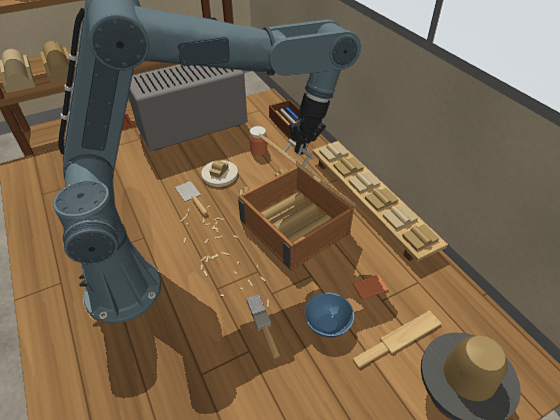

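The lid is open in the gripper at about (303,145), the box interior is visible at (295,215), and the tile is on the bat at (219,170). The measured angle is 49.65°, within calibration error of 50°. Everything else is in place, so I'm handing it in.

```bash
python3 - <<'E'
from h import *
s=arm.sense();print(s['time'],s['grasp_force'],s['ft_force']);print(arm.sign_off())
E
```

```text
33.7 58.56494665145874 [-6.25898524 -1.76359667  7.83827883]
the job is handed in; nothing more can be done
None
```

The job is handed in at 33.7 s: the clay tile stands upright within about 1 mm of the bat's centre (gripped at about 26 N per finger), and the arm is holding the lid open at a measured 49.7°, after a first grab at the handle that missed without moving anything.

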